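Shake the energy bites over the dehydrator tray and start it

TASK

Take the snack shaker by its post and shake its six energy bites evenly over the dehydrator's tray, in a single layer with no quarter of the tray left empty, without touching the bites with the fingers. When they are spread, press the start button fully down and let it go. Leave the shaker standing upright on the worktop and do not disturb the other things on it.

Things in the scene. Friction and masses are not known exactly. Their poses are not given: they have to be found in the camera images.
- shaker: Clear slick square tube, 0.2 kg, loose, level, 153 long (x), 34 wide, 35 tall, floor 4 thick, 14 wide slot along the top. Origin under its middle. -x end (75 from origin): open mouth, 28 x 28, no lip, thin black frame; +x end closed. Black post 30 x 30 over the origin, z 35 to 85. Tipped mouth-down the bites start to slide at 16 to 30 degrees; left so, all run out in a second. Level, they stay in.
- mouth (a point): Point on the shaker: middle of the mouth's lower edge, top of the tube's floor; 75 from the shaker's origin along its -x, 4 above its underside. Axes as the shaker's
- dehydrator: Food dehydrator, fixed: low grey box, 220 (x) x 330 (y), top at z = 50, with a square metal tray on it. Origin on the worktop under the tray's centre; the box spans y = -220 to +110 in its own frame. The strip from y = -220 to -110 is the control panel with the start button and a low grey dial
- tray (a point): Centre of the tray's floor, 54 above the worktop, axes as the dehydrator's (z up). The tray is 200 x 200 inside, its rim 21 above its floor; two low ribs 4 wide and 10 high, along its x and y axes through this point, divide it into four equal quarters
- start (a joint): Start button travel: 0 up, 0.006 m fully pressed; the spring takes about 5 N at the bottom and returns it
- start_top (a point): Centre of the start button's top face: a round steel push button 28 across, standing 10 proud of its grey housing, pressed straight down. It lies at x = +35, y = -165 in the dehydrator's frame, 72 above the worktop when up
- bite1: Date energy bite: dark brown block 22 x 22 x 20 (z) mm, 12 g, origin at its centre. At the start the six lie in one row along the shaker's tube, bite1 nearest the mouth (its centre about 23 inside the mouth's edge), bite6 rearmost
- bite2: Date energy bite: dark brown block 22 x 22 x 20 (z) mm, 12 g, origin at its centre. At the start the six lie in one row along the shaker's tube, bite1 nearest the mouth (its centre about 23 inside the mouth's edge), bite6 rearmost
- bite3: Date energy bite: dark brown block 22 x 22 x 20 (z) mm, 12 g, origin at its centre. At the start the six lie in one row along the shaker's tube, bite1 nearest the mouth (its centre about 23 inside the mouth's edge), bite6 rearmost
- bite4: Date energy bite: dark brown block 22 x 22 x 20 (z) mm, 12 g, origin at its centre. At the start the six lie in one row along the shaker's tube, bite1 nearest the mouth (its centre about 23 inside the mouth's edge), bite6 rearmost
- bite5: Date energy bite: dark brown block 22 x 22 x 20 (z) mm, 12 g, origin at its centre. At the start the six lie in one row along the shaker's tube, bite1 nearest the mouth (its centre about 23 inside the mouth's edge), bite6 rearmost
- bite6: Date energy bite: dark brown block 22 x 22 x 20 (z) mm, 12 g, origin at its centre. At the start the six lie in one row along the shaker's tube, bite1 nearest the mouth (its centre about 23 inside the mouth's edge), bite6 rearmost
- bottle: Bystander: closed steel drinking bottle, 68 wide, 200 tall, origin under its centre
- mug: Bystander: white mug, 80 wide, 90 tall
- dumbbell: Bystander: small black dumbbell, 170 long, 60 thick
- jar: Bystander: white jar with a black cap, 72 wide, 90 tall
- kettlebell: Bystander: small dark kettlebell, 104 wide, 134 tall
- collar: Bystander: black bar collar (ring), 84 wide, 30 tall
- stopwatch: Bystander: black stopwatch lying flat, 60 wide, 14 thick
There are look-alikes about, which are no part of the job. There is more than one size of the shaker; the job needs the smallest.

How it is judged (in metres and radians):
On the way, in this order (a step that is already met when the one before it is completed fails the run):
1. all six bites lie on the tray in a single layer, at least one in each quarter (x of bite1 in the frame of tray between -0.1 and 0.1 m and y of bite1 in the frame of tray between -0.1 and 0.1 m and z of bite1 in the frame of tray between 0 and 0.026 m and x of bite2 in the frame of tray between -0.1 and 0.1 m and y of bite2 in the frame of tray between -0.1 and 0.1 m and z of bite2 in the frame of tray between 0 and 0.026 m and x of bite3 in the frame of tray between -0.1 and 0.1 m and y of bite3 in the frame of tray between -0.1 and 0.1 m and z of bite3 in the frame of tray between 0 and 0.026 m and x of bite4 in the frame of tray between -0.1 and 0.1 m and y of bite4 in the frame of tray between -0.1 and 0.1 m and z of bite4 in the frame of tray between 0 and 0.026 m and x of bite5 in the frame of tray between -0.1 and 0.1 m and y of bite5 in the frame of tray between -0.1 and 0.1 m and z of bite5 in the frame of tray between 0 and 0.026 m and x of bite6 in the frame of tray between -0.1 and 0.1 m and y of bite6 in the frame of tray between -0.1 and 0.1 m and z of bite6 in the frame of tray between 0 and 0.026 m and ((x of bite1 in the frame of tray below 0 m and y of bite1 in the frame of tray below 0 m) or (x of bite2 in the frame of tray below 0 m and y of bite2 in the frame of tray below 0 m) or (x of bite3 in the frame of tray below 0 m and y of bite3 in the frame of tray below 0 m) or (x of bite4 in the frame of tray below 0 m and y of bite4 in the frame of tray below 0 m) or (x of bite5 in the frame of tray below 0 m and y of bite5 in the frame of tray below 0 m) or (x of bite6 in the frame of tray below 0 m and y of bite6 in the frame of tray below 0 m)) and ((x of bite1 in the frame of tray below 0 m and y of bite1 in the frame of tray above 0 m) or (x of bite2 in the frame of tray below 0 m and y of bite2 in the frame of tray above 0 m) or (x of bite3 in the frame of tray below 0 m and y of bite3 in the frame of tray above 0 m) or (x of bite4 in the frame of tray below 0 m and y of bite4 in the frame of tray above 0 m) or (x of bite5 in the frame of tray below 0 m and y of bite5 in the frame of tray above 0 m) or (x of bite6 in the frame of tray below 0 m and y of bite6 in the frame of tray above 0 m)) and ((x of bite1 in the frame of tray above 0 m and y of bite1 in the frame of tray below 0 m) or (x of bite2 in the frame of tray above 0 m and y of bite2 in the frame of tray below 0 m) or (x of bite3 in the frame of tray above 0 m and y of bite3 in the frame of tray below 0 m) or (x of bite4 in the frame of tray above 0 m and y of bite4 in the frame of tray below 0 m) or (x of bite5 in the frame of tray above 0 m and y of bite5 in the frame of tray below 0 m) or (x of bite6 in the frame of tray above 0 m and y of bite6 in the frame of tray below 0 m)) and ((x of bite1 in the frame of tray above 0 m and y of bite1 in the frame of tray above 0 m) or (x of bite2 in the frame of tray above 0 m and y of bite2 in the frame of tray above 0 m) or (x of bite3 in the frame of tray above 0 m and y of bite3 in the frame of tray above 0 m) or (x of bite4 in the frame of tray above 0 m and y of bite4 in the frame of tray above 0 m) or (x of bite5 in the frame of tray above 0 m and y of bite5 in the frame of tray above 0 m) or (x of bite6 in the frame of tray above 0 m and y of bite6 in the frame of tray above 0 m))), for 0.2 s.
2. then the start button is pressed fully down (value of joint start above 0.005 m), for 0.02 s.
At the end, for the whole second after the job is handed in: All six bites at rest in the tray, centres within 100 mm of its centre along each axis and under 26 mm above its floor, at least one in each quarter; button up again within 1.5 mm; shaker standing at rest on the worktop, upright within 0.1 rad (all of step 1 and linear speed of each of bite1, bite2, bite3, bite4, bite5, bite6, shaker below 0.02 m/s and value of joint start below 0.0015 m and height (world z) of shaker between -0.005 and 0.008 m and angle between shaker's own z axis and vertical below 0.1 rad); the robot touches nothing.
It fails at once if the fingers touch a bite (contact force between the fingers and bite1 above 0.5 N or contact force between the fingers and bite2 above 0.5 N or contact force between the fingers and bite3 above 0.5 N or contact force between the fingers and bite4 above 0.5 N or contact force between the fingers and bite5 above 0.5 N or contact force between the fingers and bite6 above 0.5 N).
It fails at once if a bystander is moved by more than 30 mm (distance of any of bottle, mug, dumbbell, jar, kettlebell, collar, stopwatch from where it was at the start of the episode above 0.03 m).
It also fails if it takes over 72 s, if anything falls off the work surface, if the arm or the gripper's body presses on something with over 40 N, if the wrist force passes 120 N, or if a joint passes its speed limit or range.

ROBOT

A 6-joint arm with a two-finger parallel gripper is mounted at the origin on the work surface. World frame = base frame: x ahead of the robot, y to its left, z up, the work surface at z = 0. Lengths are in mm, angles in rad, forces in N, time in s.
With the tool pointing down it reaches from about 400 to 925 mm from the base axis. Payload 12.5 kg.
Tool frame: the origin (TCP) lies midway between the tips of the shut fingers; the grasp point (between the pads) lies 19 mm behind it; z points along the fingers, y is the line along which they close (so a half turn about z gives the same grasp; the last joint's range is limited). The gripper opens to 95 mm and grips with 3 to 60 N. Pads are 20 mm wide; open, the fingers measure 119 mm over their backs; the gripper's body (75 mm by 180 mm) begins 59 mm behind the grasp point.
Start: joints at [1.119, 0.491, 1.559, -0, 1.092, -0.106], TCP at [211.828, 588.027, 214.661] pointing down, gripper open.
Joint ranges: [-3.1, 3.1], [-0.84, 2.19], [0.05, 2.79], [-1.13, 4.28], [0.06, 2.93], [-2.69, 2.69]. Speed limits (rad/s): [2.22, 2.22, 2.79, 3.14, 3.14, 3.14].

INTERFACE

Orientations are given as [roll, pitch, yaw] about the fixed x, y, z axes, in that order (R = Rz(yaw) Ry(pitch) Rx(roll)).
In Python, from cell import * gives the robot as it stands.
- The arm moves only by the tool servo_tool, never from a script. Its argument "moves" is one flat list of numbers, 5 for each row, row after row: the shift along the world's x, y, z as a fraction of full scale, then the turn about the world's z as a fraction of full scale, then the opening, from 0 (shut) to 1 (fully open). A call has 1 to 12 rows; each row is the pose to reach, as a shift and turn from the pose commanded when the call began, turning the shorter way round; what a row does not reach only later rows make up. Full scale, the value 1, is 400 mm for a shift and 180 degrees for a turn. A row lasts 1/12 s, in which the tool goes at most 41.7 mm and 7.16 degrees, less where a joint would pass 70% of its speed; a pose out of reach is approached as far as the arm can. A call with a number of a shift or a turn outside -1 to 1 is refused whole. A call with a gripper value outside its range is refused whole. The fingers move at their own pace and stop on an object; the grip force is fixed at half the most. Time passes only in rows, so rows that repeat a pose let the fingers close. It gives the time, the measured TCP pose, the force, the opening and the grip force at its end, in the units of the state.
- state(): the state, without advancing time (a new reading comes with each control period).
- read_camera(name): name is "side" or "top"; returns (picture, depth): 420x560x3 uint8, blue, green, red; 420x560 float32, mm along the optical axis (not along the pixel's ray), 0 where there is no reading.
- get_calibration(name): a dict with "K" (3x3 intrinsics, pixels), "R" (3x3) and "t" (3): a world point X has camera coordinates R X + t. Camera axes: x right, y down, z forward; pixel columns grow to the right and rows downward; lengths in mm; the calibration is good to about 2 mm. A picture is of the moment at which its call begins. get_calibration takes no time and is no camera call.
- job_done(): hands the job in; it is judged then, once.
The state is a dict: "t": time; "joints": joint angles; "qvel": joint speeds; "tau": joint torques, N m; "eef_pos": TCP position; "tcp_rot": TCP orientation; "ft_force": force on the tool from outside, world axes, zero at the start; "moment": the same for the moment, N m; "opening": opening from 0.0 (shut) to 1.0 (fully open); "grip_force": force on a finger pad.
Only numpy, scipy, OpenCV 4.12 (cv2) and the standard library are available. Lean on these libraries where they do the work, as an engineer would, in place of code of your own. Each camera call takes 0.05 s, during which the arm holds its last target. There are 200 camera calls.

## Working session

There is one attempt and no reset: what is moved stays moved. The work goes in short steps, Python scripts to look and compute and a tool call to move; the robot and the scene stay as the last step left them, time stands still between calls to the robot, and variables do not carry over. Pictures are saved under pics/ and viewed, at most 10 in all, crops included, and the job is handed in when it is done.

Besides the shell and the picture viewer there is one more tool, called as name(argument=value, ...), one argument or row to a line, values as JSON. servo_tool: Moves the arm, as the interface text tells. Its arguments: {"type":"object","properties":{"moves":{"type":"array"}},"required":["moves"]}

```bash
ls; mkdir -p pics; cat > h.py <<'E'
from cell import *
import numpy as np, cv2
def grab(n):
    im,d=read_camera(n); c=get_calibration(n)
    return im,d,np.array(c["K"]),np.array(c["R"]),np.array(c["t"]).ravel()
def pts(d,K,R,t):
    v,u=np.indices(d.shape); P=np.stack([(u-K[0,2])/K[0,0]*d,(v-K[1,2])/K[1,1]*d,d],-1)
    return (P-t)@R          # world points for each pixel
def ray(u,v,z,K,R,t):
    o=-R.T@t; r=R.T@np.linalg.solve(K,[u,v,1.]); return o+r*(z-o[2])/r[2]
E
python3 - <<'E'
from h import *
print(state())
for n in("top","side"):
    im,d,K,R,t=grab(n); print(n,K,-R.T@t,R)
    np.savez(f"{n}0.npz",im=im,d=d,K=K,R=R,t=t)
    cv2.imwrite(f"pics/{n}0.png",im)
E
```

```text
pics
{'t': 0.0, 'joints': array([ 1.11942695e+00,  4.91555520e-01,  1.55945761e+00, -1.93599288e-05,
        1.09170508e+00, -1.05608552e-01]), 'qvel': array([-0.00035841,  0.00133863, -0.00118564,  0.00057412,  0.00037969,
       -0.00083857]), 'tau': array([ 2.57686923e-03, -6.12643862e+01, -2.58169127e+01,  6.94139418e-02,
        4.82141634e-02, -1.14405079e-04]), 'eef_pos': array([211.69874984, 587.78921142, 214.06145097]), 'tcp_rot': array([-3.14047156e+00, -1.01572720e-04,  2.79584071e+00]), 'ft_force': array([ 0.36561997, -0.03347461, -0.42212977]), 'moment': array([ 0.03864915,  0.00751633, -0.03183198]), 'grip_force': 0.0, 'opening': 0.9993221978815892}
top [[388.81380551   0.         274.56002471]
 [  0.         388.81380551 203.47027467]
 [  0.           0.           1.        ]] [ 423.21379641   42.1442433  1148.36794777] [[ 0.02755342 -0.99959338 -0.00734057]
 [-0.99471496 -0.02669087 -0.09914505]
 [ 0.09890881  0.01003356 -0.99504592]]
side [[474.71334059   0.         270.85621953]
 [  0.         474.71334059 207.1891137 ]
 [  0.           0.           1.        ]] [  329.31609061 -1269.27087047   852.48893517] [[ 0.98762759 -0.15624616  0.01337478]
 [-0.068558   -0.50690728 -0.85926993]
 [ 0.1410374   0.84772174 -0.51134754]]
```

View pics/top0.png

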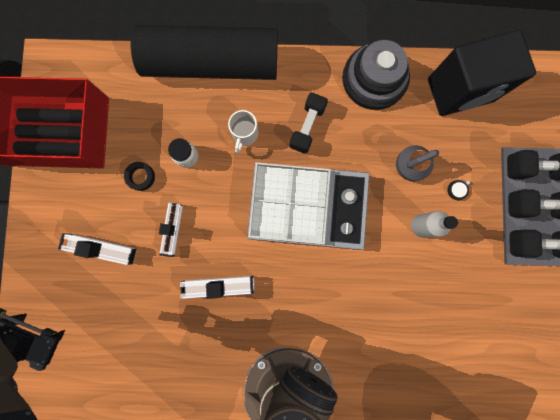

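View pics/side0.png

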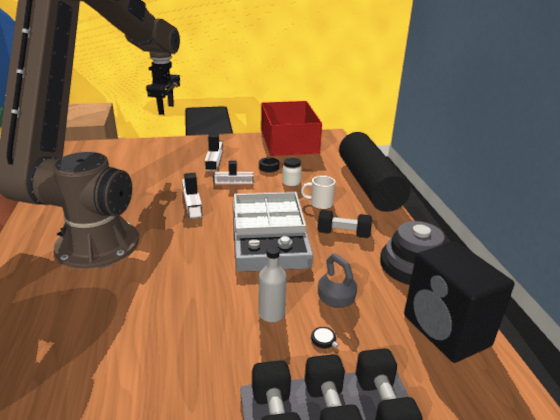

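```bash
python3 - <<'E'
from h import *
a=np.load("top0.npz");im=a["im"];K,R,t,d=a["K"],a["R"],a["t"],a["d"]
c1=cv2.resize(im[190:275,130:215],None,fx=6,fy=6,interpolation=2)[:420]
c1=cv2.resize(im[195:265,145:195],(400,560),interpolation=2)
c2=cv2.resize(im[155:260,240:380],(400,300),interpolation=2)
s=np.load("side0.npz")["im"]
c3=cv2.resize(s[155:195,205:262],(400,260),interpolation=2)
cv2.imwrite("pics/crop0.png",np.hstack([c1,np.vstack([c2,c3])]))
P=pts(d,K,R,t)
for (u,v) in [(171,229),(165,229),(97,249),(217,288),(290,205),(349,196),(349,228),(347,180),(280,190)]: print(u,v,P[v,u].round(1))
sh=(P[...,2]>-5)
# post tops & tubes: non-wood pixels above worktop near each
for n,(u0,u1,v0,v1) in dict(A=(150,190,195,265),B=(55,140,228,270),C=(172,262,268,305)).items():
    m=np.zeros(d.shape,bool);m[v0:v1,u0:u1]=1;m&=(P[...,2]>15)
    q=P[m]; r=cv2.minAreaRect(q[:,:2].astype(np.float32)); print(n,r,np.percentile(q[:,2],[5,50,95]))
    p=P[m&(P[...,2]>60)]; print("  post",p.mean(0).round(1),cv2.minAreaRect(p[:,:2].astype(np.float32)),np.median(p[:,2]))
E
```

```text
171 229 [451.5 338.1  70.6]
165 229 [450.7 350.1  86.7]
97 249 [390.7 541.7  66.8]
217 288 [299.6 197.1 114.4]
290 205 [528.6   9.5  55.8]
349 196 [ 556.6 -153.6   72.1]
349 228 [ 468.  -155.8   63.9]
347 180 [ 605.1 -151.4   50.3]
280 190 [570.6  38.8  55.5]
A ((435.61077880859375, 206.5236053466797), (329.47479248046875, 152.83607482910156), 83.60562133789062) [20.22343553 34.94195269 86.6675432 ]
  post [448.4 331.5 146.6] ((430.5738220214844, 206.05935668945312), (326.82513427734375, 29.575061798095703), 82.25833129882812) 85.02126640676533
B ((387.73406982421875, 351.9057922363281), (618.3598022460938, 80.46903228759766), 89.11971282958984) [ 28.02060908  48.14963792 114.83025741]
  post [391.9 542.7 124.3] ((395.44000244140625, 312.09942626953125), (44.1291618347168, 540.96337890625), 1.2105082273483276) 111.5141092830705
C ((313.8605041503906, 161.7983856201172), (104.63270568847656, 306.8436584472656), 23.5953426361084) [ 35.50337061  47.87298051 114.87205295]
  post [299.2 200.  137.6] ((341.43133544921875, 129.1859893798828), (49.466365814208984, 233.6913299560547), 31.26405906677246) 112.81517375330685
```

View pics/crop0.png

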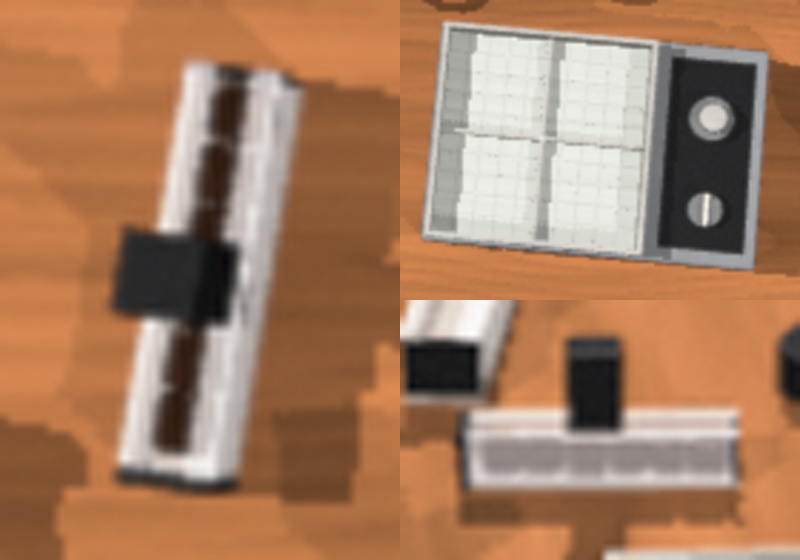

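```bash
python3 - <<'E'
from h import *
for n in("top","side"):
    a=np.load(n+"0.npz");im=a["im"];K,R,t,d=a["K"],a["R"],a["t"],a["d"]
    P=pts(d,K,R,t);x,y,z=P[...,0],P[...,1],P[...,2];ok=d>0
    def rect(m,s):
        q=P[m]; 
        if len(q)<6: print(s,len(q));return
        r=cv2.minAreaRect(q[:,:2].astype(np.float32)); print(n,s,len(q),"c",np.round(r[0],1),"size",np.round(r[1],1),"ang",round(r[2],2),"medz",round(float(np.median(q[:,2])),1))
    near=ok&(abs(x-450)<110)&(abs(y-335)<60)
    rect(near&(z>28)&(z<42),"tube"); rect(near&(z>15)&(z<42),"tube15"); rect(near&(z>80)&(z<92),"posttop")
    dh=ok&(abs(x-540)<160)&(abs(y+20)<220)
    rect(dh&(z>69)&(z<82)&(y>-125),"rim"); rect(dh&(z>45)&(z<82),"box"); rect(dh&(z>66)&(z<78)&(y<-125)&(x>510),"button")
    rect(dh&(z>50)&(z<60)&(y>-110),"floor")
# tray centre by ray on rib crossing (crop 540,140 in 400x300 of 140x105 at 240,155)
a=np.load("top0.npz");K,R,t=a["K"],a["R"],a["t"]
print(ray(240+140*.35,155+140*.35,64,K,R,t), ray(240+312*.35,155+118*.35,72,K,R,t))
im=a["im"]; s=np.load("side0.npz")["im"]
cv2.imwrite("pics/crop1.png",np.hstack([cv2.resize(s[158:195,208:260],(600,427),interpolation=2),]))
E
```

```text
top tube 383 c [452.  352.3] size [ 36.1 152.8] ang 83.61 medz 35.2
top tube15 597 c [452.  352.3] size [ 36.1 152.8] ang 83.61 medz 33.2
top posttop 119 c [450.5 352.9] size [30.5 29.6] ang 82.88 medz 85.5
top rim 605 c [560.3  41.5] size [272.3 259.2] ang 86.2 medz 75.4
top box 8990 c [561.1 -16. ] size [387.9 278.3] ang 86.22 medz 53.8
top button 80 c [ 555.7 -158.2] size [34.6 31.6] ang 6.75 medz 72.1
top floor 5081 c [557.2  29.8] size [284.7 278.2] ang 0.79 medz 54.4
side tube 187 c [448.4 350.3] size [ 46.5 149.4] ang 82.22 medz 33.3
side tube15 329 c [448.5 350.8] size [ 47.9 149.1] ang 83.16 medz 29.6
side posttop 29 c [446.3 350.5] size [39.  26.5] ang 85.43 medz 83.7
side rim 407 c [558.3  39.1] size [276.1 260.6] ang 85.79 medz 73.2
side box 4482 c [560.1 -18.4] size [390.7 280.9] ang 86.23 medz 52.9
side button 47 c [ 555.8 -156.1] size [23.5 25.8] ang 70.03 medz 70.1
side floor 1905 c [557.1  28.8] size [285.4 277.2] ang 0.02 medz 53.4
[530.5956191   12.59508095  64.        ] [ 555.82680382 -154.12540461   72.        ]
```

View pics/crop1.png

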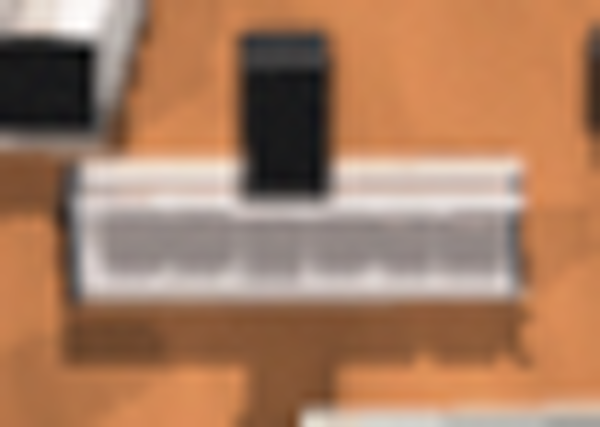

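The small shaker with the dark bites is the one at top pixel (171,229). Its mouth is the near end, at low x, where the bites sit about 12 mm back from the edge against 6 mm at the other end. The tray's rib crossing is at (289,204) and the button at (349,196).

servo_tool(
  moves=[0.5955,-0.59,0,-0.4256,1,0.5955,-0.59,0,-0.4256,1,0.5955,-0.59,0,-0.4256,1,0.5955,-0.59,0,-0.4256,1,0.5955,-0.59,0,-0.4256,1,0.5955,-0.59,0,-0.4256,1,0.5955,-0.59,0,-0.4256,1,0.5955,-0.59,0,-0.4256,1,0.5955,-0.59,0,-0.4256,1,0.5955,-0.59,0,-0.4256,1,0.5955,-0.59,0,-0.4256,1,0.5955,-0.59,-0.22,-0.4256,1],
)

```text
t: 1.1
eef_pos: [453.0, 353.4, 178.3]
tcp_rot: [3.133, -0.007, 1.452]
ft_force: [2.0, 1.5, -0.6]
opening: 0.997
grip_force: 0.0
```

servo_tool(
  moves=[0,0,-0.1,0,1,0,0,-0.2,0,1,0,0,-0.2,0,1,0,0,-0.2,0,1],
)

```text
t: 1.43
eef_pos: [449.5, 351.7, 92.1]
tcp_rot: [-3.139, 0.002, 1.459]
ft_force: [0.7, -0.1, 1.4]
opening: 1.003
grip_force: 0.0
```

```bash
python3 - <<'E'
from h import *
print(state()["eef_pos"],state()["tcp_rot"])
E
```

```text
[449.48741659 351.67495646  92.10820088] [-3.13859135e+00  2.40389190e-03  1.45868334e+00]
```

servo_tool(
  moves=[0,0,-0.05,0,1,0,0,-0.1,0,1,0,0,-0.114,0,1,0,0,-0.114,0,1,0,0,-0.114,0,0,0,0,-0.114,0,0,0,0,-0.114,0,0,0,0,-0.114,0,0,0,0,-0.114,0,0,0,0,-0.114,0,0,0,0,-0.114,0,0,0,0,-0.114,0,0],
)

```text
t: 2.43
eef_pos: [450.0, 352.0, 47.4]
tcp_rot: [3.141, 0.0, 1.459]
ft_force: [0.8, -0.0, -0.0]
opening: 0.495
grip_force: 0.0
```

servo_tool(
  moves=[0,0,0,0,0,0,0,0,0,0,0,0,0,0,0,0,0,0,0,0,0,0,0,0,0,0,0,0,0,0,0,0,0.01,0,0,0,0,0.03,0,0,0,0,0.06,0,0,0,0,0.1,0,0,0,0,0.13,0,0,0,0,0.15,0,0],
)

```text
t: 3.43
eef_pos: [450.3, 352.2, 109.2]
tcp_rot: [3.14, -0.001, 1.459]
ft_force: [-0.5, -0.5, -2.4]
opening: 0.316
grip_force: 30.0
```

```bash
python3 - <<'E'
from h import *
print(state()["eef_pos"],state()["tcp_rot"],state()["opening"],state()["grip_force"])
out=[]
for n,b in(("top",(190,270,140,215)),("side",(140,195,195,275))):
    im,d,K,R,t=grab(n); np.savez(f"{n}1.npz",im=im,d=d,K=K,R=R,t=t)
    c=im[b[0]:b[1],b[2]:b[3]]; out.append(cv2.resize(c,(400,int(400*c.shape[0]/c.shape[1])),interpolation=2)[:270 if n=="side" else 420])
h=max(o.shape[0] for o in out)
cv2.imwrite("pics/lift.png",np.hstack([np.vstack([o,np.zeros((h-o.shape[0],400,3),np.uint8)]) for o in out]))
E
```

```text
[450.26940189 352.17977772 109.15557863] [ 3.14036950e+00 -8.82231554e-04  1.45876220e+00] 0.3160242587794506 29.990032017230988
```

View pics/lift.png

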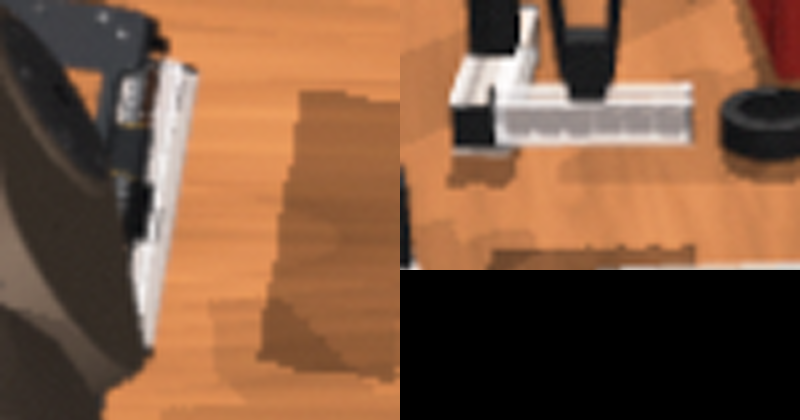

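The shaker is gripped at 30 N and the bites show through its side in the right half of the crop, at about (600,120). Next I carry it over the tray.

servo_tool(
  moves=[0.01,-0.025,0.025,0.0144,0,0.03,-0.075,0.05,0.0144,0,0.06,-0.15,0.075,0.0144,0,0.1,-0.225,0.1,0.0144,0,0.15,-0.3,0.1,0.0144,0,0.205,-0.375,0.1,0.0144,0,0.265,-0.45,0.1,0.0144,0,0.325,-0.525,0.1,0.0144,0,0.38,-0.6,0.1,0.0144,0,0.43,-0.66,0.1,0.0144,0,0.475,-0.715,0.1,0.0144,0,0.51,-0.7475,0.1,0.0144,0],
)

```text
t: 4.53
eef_pos: [654.9, 50.3, 146.3]
tcp_rot: [-3.141, 0.0, 1.502]
ft_force: [0.0, 0.6, -2.7]
opening: 0.314
grip_force: 30.0
```

```bash
cat > look.py <<'E'
from h import *
import sys
C=np.array([530.6,12.6]);yaw=np.deg2rad(-3.8);Rd=np.array([[np.cos(yaw),np.sin(yaw)],[-np.sin(yaw),np.cos(yaw)]])
if __name__=="__main__":
    s=state();e=s["eef_pos"];o=Rd@(e[:2]-C)
    print("t",round(s["t"],2),"tcp",e.round(1),"rot",s["tcp_rot"].round(3),"origin in dehyd",o.round(1),"mouth x",round(o[0]-75,1))
    im,d,K,R,t=grab("side"); P=pts(d,K,R,t)
    c=R@np.array([*e[:2],e[2]-30])+t; u,v=(K@c/c[2])[:2]; u,v=int(u),int(v)
    a=cv2.resize(im[v-40:v+40,u-70:u+70],(700,400),interpolation=2)
    top=cv2.resize(im[185:270,225:315],None,fx=5,fy=5,interpolation=2)[:200] if 0 else None
    cv2.imwrite("pics/%s.png"%sys.argv[1],a); np.savez(sys.argv[1]+".npz",im=im,d=d,K=K,R=R,t=t,e=e)
E
python3 look.py s2
```

```text
t 4.53 tcp [654.9  50.3 146.3] rot [-3.141  0.     1.502] origin in dehyd [121.5  45.9] mouth x 46.5
```

View pics/s2.png

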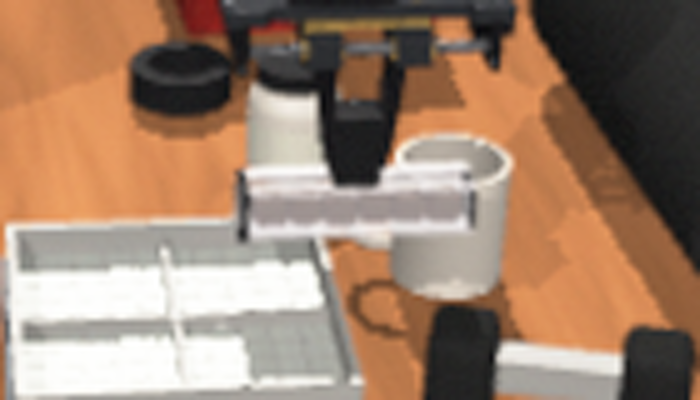

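The tube is level over the tray's far-left quarter: mouth at about (243,205), bites from 258 to 470, so all six are still inside. Now a test shake at 0.3 m/s.

servo_tool(
  moves=[0.015,-0.001,0,0,0,0.04,-0.0026,0,0,0,0.075,-0.005,0,0,0,0.115,-0.0076,0,0,0,0.155,-0.0102,0,0,0,0.195,-0.0129,0,0,0,0.225,-0.0149,0,0,0,0.245,-0.0162,0,0,0,0.225,-0.0149,0,0,0,0.1825,-0.012,0,0,0,0.12,-0.0079,0,0,0,0.0575,-0.0038,0,0,0],
)

```text
t: 5.58
eef_pos: [675.5, 52.5, 146.2]
tcp_rot: [-3.14, -0.0, 1.505]
ft_force: [0.9, 0.4, -2.2]
opening: 0.311
grip_force: 30.0
```

servo_tool(
  moves=[0,0,0,0,0,0,0,0,0,0,0,0,0,0,0],
)

```text
t: 5.83
eef_pos: [677.2, 52.2, 147.4]
tcp_rot: [3.141, -0.0, 1.505]
ft_force: [0.8, 0.2, -2.7]
opening: 0.312
grip_force: 30.0
```

```bash
cat > meas.py <<'E'
from look import *
def prof(f):
    a=np.load(f) if isinstance(f,str) else f
    im,K,R,t,e=a["im"],a["K"],a["R"],a["t"],a["e"]; g=cv2.cvtColor(im,cv2.COLOR_BGR2GRAY)
    ex=Rd[0];ey=Rd[1]; xs=np.arange(-90,90,2.); out=[]
    for s in xs:
        v=[]
        for z in (10,14,18):
            X=np.array([*(e[:2]+s*ex-14*ey),e[2]-47+z]); c=R@X+t; u=K@c/c[2]; v.append(cv2.getRectSubPix(g,(1,1),(float(u[0]),float(u[1])))[0,0])
        out.append(int(np.mean(v)))
    return xs,out
def tray(a):  # dark brown things on the tray: in dehydrator frame
    im,d,K,R,t=a["im"],a["d"],a["K"],a["R"],a["t"]
    P=pts(d,K,R,t); q=(P[...,:2]-C)@Rd.T; m=(d>0)&(abs(q)<105).all(-1)&(P[...,2]<96)&(P[...,2]>50)
    i=im.astype(int); m&=(i.max(-1)<115)&(i[...,2]-i[...,0]>8)
    n,l,st,cc=cv2.connectedComponentsWithStats(m.astype(np.uint8))
    for k in range(1,n):
        if st[k,4]>12: w=l==k; print(" blob",st[k,4],"px",cc[k].round(0),"xy",np.median(q[w],0).round(0),"z",np.percentile(P[w][:,2],[5,50,95]).round(0))
if __name__=="__main__":
    for f in sys.argv[1:]:
        a=np.load(f+".npz"); x,o=prof(a); print(f,"from s=-90 step 2:",o); tray(a)
E
python3 look.py s3; python3 meas.py s2 s3
```

```text
t 5.83 tcp [677.2  52.2 147.4] rot [ 3.141 -0.     1.505] origin in dehyd [143.7  49.2] mouth x 68.7
s2 from s=-90 step 2: [187, 184, 182, 182, 178, 167, 148, 112, 88, 108, 141, 182, 180, 175, 166, 165, 167, 168, 168, 168, 167, 169, 178, 180, 177, 170, 166, 165, 164, 164, 166, 170, 175, 177, 177, 170, 164, 160, 159, 159, 158, 158, 159, 160, 165, 175, 173, 169, 164, 162, 162, 162, 162, 162, 165, 169, 170, 169, 167, 166, 165, 164, 164, 164, 164, 166, 173, 174, 171, 166, 163, 162, 162, 162, 161, 160, 161, 165, 171, 177, 170, 150, 118, 106, 138, 159, 173, 172, 170, 168]
s3 from s=-90 step 2: [192, 182, 172, 159, 155, 153, 130, 101, 64, 81, 108, 136, 151, 157, 158, 158, 159, 163, 169, 166, 163, 159, 157, 156, 156, 157, 156, 156, 158, 164, 166, 164, 159, 156, 157, 157, 157, 157, 158, 159, 163, 167, 163, 159, 154, 155, 156, 156, 157, 157, 156, 157, 159, 160, 159, 157, 156, 156, 155, 155, 156, 159, 162, 164, 164, 160, 158, 156, 156, 156, 156, 156, 157, 167, 188, 217, 228, 232, 225, 208, 183, 143, 109, 106, 116, 135, 142, 144, 143, 142]
```

servo_tool(
  moves=[0.015,-0.001,0,0,0,0.04,-0.0026,0,0,0,0.075,-0.005,0,0,0,0.115,-0.0076,0,0,0,0.155,-0.0102,0,0,0,0.195,-0.0129,0,0,0,0.225,-0.0149,0,0,0,0.245,-0.0162,0,0,0,0.22,-0.0145,0,0,0,0.165,-0.0109,0,0,0,0.0825,-0.0054,0,0,0,0,0,0,0,0],
)

```text
t: 6.88
eef_pos: [676.6, 51.4, 146.3]
tcp_rot: [-3.141, -0.0, 1.504]
ft_force: [0.3, 0.1, -3.2]
opening: 0.313
grip_force: 30.0
```

servo_tool(
  moves=[0,0,0,0,0,0,0,0,0,0,0,0,0,0,0],
)

```text
t: 7.13
eef_pos: [678.3, 51.5, 147.7]
tcp_rot: [3.14, -0.0, 1.504]
ft_force: [-0.0, 0.3, -2.8]
opening: 0.317
grip_force: 30.0
```

```bash
python3 look.py s4; python3 meas.py s4
```

```text
t 7.13 tcp [678.3  51.5 147.7] rot [ 3.14  -0.     1.504] origin in dehyd [144.8  48.6] mouth x 69.8
s4 from s=-90 step 2: [186, 175, 164, 157, 161, 163, 161, 123, 89, 62, 97, 137, 152, 157, 157, 157, 157, 157, 159, 163, 174, 179, 173, 164, 156, 156, 156, 156, 156, 156, 155, 163, 173, 170, 166, 160, 158, 157, 157, 157, 157, 157, 160, 168, 171, 173, 167, 161, 158, 156, 156, 155, 155, 156, 160, 165, 172, 172, 167, 161, 156, 156, 156, 157, 157, 157, 157, 179, 208, 223, 232, 234, 234, 234, 234, 234, 234, 233, 227, 209, 182, 146, 112, 93, 115, 131, 144, 144, 143, 142]
 blob 31 px [281. 203.] xy [49. 41.] z [59. 69. 77.]
```

View pics/s4.png

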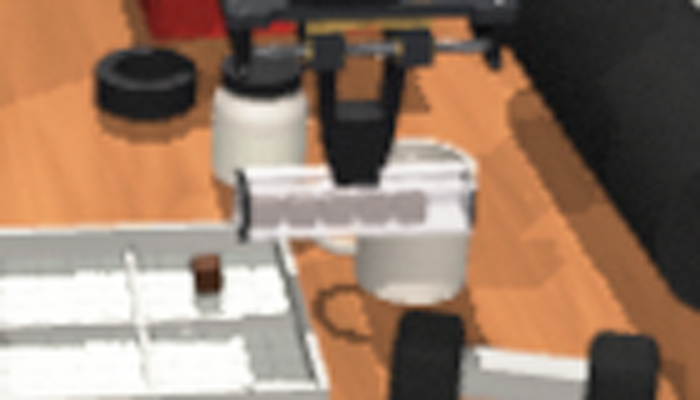

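Bite1 lies flat in the far-left quarter at crop (206,272), frame (49,41) mm. Five remain in the tube. Next is the far-right quarter, with a slightly harder stop.

servo_tool(
  moves=[0.0141,-0.0135,0,0,0,0.0396,-0.0452,0,0,0,0.0742,-0.0901,0,0,0,0.116,-0.1405,0,0,0,0.1606,-0.186,0,0,0,0.203,-0.2264,0,0,0,0.2413,-0.254,0,0,0,0.2704,-0.2685,0,0,0,0.2455,-0.2668,0,0,0,0.1831,-0.2627,0,0,0,0.0833,-0.2561,0,0,0,-0.0165,-0.2495,0,0,0],
)

```text
t: 8.18
eef_pos: [670.1, -49.0, 146.1]
tcp_rot: [-3.141, 0.0, 1.504]
ft_force: [1.1, -0.5, -2.5]
opening: 0.316
grip_force: 30.0
```

servo_tool(
  moves=[0,0,0,0,0,0,0,0,0,0,0,0,0,0,0],
)

```text
t: 8.43
eef_pos: [672.0, -48.9, 147.9]
tcp_rot: [3.139, 0.0, 1.504]
ft_force: [0.3, -0.1, -2.6]
opening: 0.315
grip_force: 30.0
```

```bash
python3 look.py s5; python3 meas.py s5
```

```text
t 8.43 tcp [672.  -48.9 147.9] rot [3.139 0.    1.504] origin in dehyd [145.2 -52. ] mouth x 70.2
s5 from s=-90 step 2: [253, 253, 253, 252, 250, 235, 205, 136, 83, 54, 112, 146, 161, 161, 161, 161, 161, 160, 160, 164, 179, 208, 202, 187, 165, 159, 157, 157, 158, 159, 159, 160, 165, 195, 212, 218, 198, 179, 162, 159, 159, 159, 159, 161, 160, 163, 173, 203, 206, 195, 174, 163, 161, 162, 162, 162, 161, 162, 167, 192, 216, 231, 235, 237, 237, 236, 236, 235, 234, 233, 233, 234, 235, 236, 236, 235, 235, 234, 231, 215, 192, 152, 119, 97, 116, 134, 145, 145, 145, 144]
 blob 28 px [282. 204.] xy [52. 40.] z [60. 67. 76.]
 blob 31 px [284. 220.] xy [ 48. -57.] z [59. 66. 76.]
```

servo_tool(
  moves=[0.015,-0.001,0,0,0,0.04,-0.0026,0,0,0,0.0675,-0.0045,0,0,0,0.0875,-0.0058,0,0,0,0.095,-0.0063,0,0,0,0.075,-0.005,0,0,0,0.03,-0.002,0,0,0,-0.045,0.003,0,0,0,-0.1475,0.0097,0,0,0,-0.25,0.0165,0,0,0,-0.25,0.0165,0,0,0,-0.25,0.0165,0,0,0],
)

```text
t: 9.48
eef_pos: [568.3, -41.4, 148.0]
tcp_rot: [-3.141, -0.0, 1.504]
ft_force: [0.8, -0.4, -2.1]
opening: 0.316
grip_force: 30.0
```

```bash
python3 look.py s6; python3 meas.py s6
```

```text
t 9.48 tcp [568.3 -41.4 148. ] rot [-3.141 -0.     1.504] origin in dehyd [ 41.2 -51.4] mouth x -33.8
s6 from s=-90 step 2: [253, 253, 253, 252, 250, 235, 196, 114, 55, 53, 100, 142, 158, 161, 162, 164, 193, 224, 239, 235, 220, 189, 173, 166, 167, 167, 166, 166, 165, 166, 179, 204, 233, 228, 210, 181, 169, 164, 164, 162, 161, 160, 160, 167, 184, 210, 229, 235, 239, 241, 242, 242, 242, 243, 243, 243, 243, 242, 242, 242, 242, 242, 242, 242, 242, 240, 238, 234, 234, 235, 238, 238, 238, 236, 235, 233, 232, 231, 229, 223, 200, 165, 113, 96, 108, 121, 127, 126, 119, 111]
 blob 46 px [247. 216.] xy [-68. -58.] z [72. 84. 90.]
 blob 31 px [284. 219.] xy [ 48. -56.] z [58. 68. 75.]
```

servo_tool(
  moves=[0,0,0,0,0,0,0,0,0,0],
)

```text
t: 9.7
eef_pos: [571.4, -41.8, 147.5]
tcp_rot: [3.14, 0.0, 1.504]
ft_force: [-0.7, 0.3, -1.7]
opening: 0.316
grip_force: 30.0
```

```bash
python3 look.py s7; python3 meas.py s7; python3 - <<'E'
import cv2,numpy as np
a=np.load('s7.npz')['im'];cv2.imwrite('pics/v7.png',cv2.resize(a[165:245,225:365],(770,440),interpolation=2))
E
```

```text
t 9.7 tcp [571.4 -41.8 147.5] rot [3.14  0.    1.504] origin in dehyd [ 44.3 -51.6] mouth x -30.7
s7 from s=-90 step 2: [252, 252, 252, 253, 252, 238, 206, 116, 58, 52, 101, 141, 158, 160, 160, 161, 194, 224, 235, 232, 219, 193, 176, 165, 165, 165, 165, 164, 165, 168, 181, 206, 233, 229, 210, 184, 171, 164, 162, 161, 161, 160, 161, 166, 178, 207, 229, 239, 242, 243, 243, 242, 243, 242, 242, 242, 242, 242, 242, 242, 242, 242, 242, 241, 240, 237, 235, 233, 236, 237, 238, 237, 235, 233, 232, 231, 231, 232, 230, 225, 202, 168, 116, 100, 109, 122, 124, 116, 105, 98]
 blob 32 px [284. 220.] xy [ 48. -57.] z [56. 67. 76.]
 blob 34 px [240. 222.] xy [-87. -64.] z [59. 67. 76.]
```

View pics/v7.png

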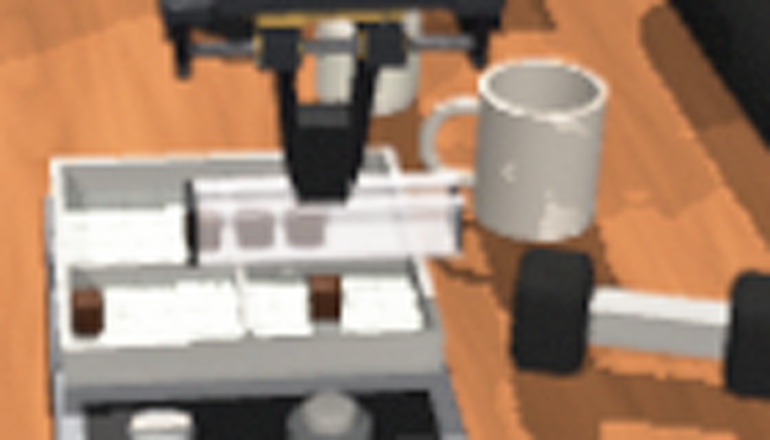

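Bite3 has settled at (-87,-64), crop (87,312), bite2 is at crop (325,297), and three bites remain at crop x 200-325. Bite4 is already at the lip. Next is the near-left quarter, handled gently.

servo_tool(
  moves=[0.0081,0.0095,0,0,0,0.0244,0.0285,0,0,0,0.0464,0.0571,0,0,0,0.0711,0.0905,0,0,0,0.0984,0.1238,0,0,0,0.1257,0.1571,0,0,0,0.1528,0.1879,0,0,0,0.1794,0.2112,0,0,0,0.2005,0.2273,0,0,0,0.2186,0.2361,0,0,0,0.2286,0.2355,0,0,0,0.2311,0.2353,0,0,0],
)

```text
t: 10.75
eef_pos: [663.5, 52.6, 147.1]
tcp_rot: [3.142, 0.0, 1.504]
ft_force: [-0.1, 0.5, -2.6]
opening: 0.318
grip_force: 30.0
```

servo_tool(
  moves=[-0.02,0.0013,0,0,0,-0.065,0.0043,0,0,0,-0.14,0.0092,0,0,0,-0.215,0.0142,0,0,0,-0.215,0.0142,0,0,0,-0.215,0.0142,0,0,0,-0.215,0.0142,0,0,0,-0.215,0.0142,0,0,0],
)

```text
t: 11.42
eef_pos: [577.5, 57.8, 147.7]
tcp_rot: [3.14, -0.0, 1.503]
ft_force: [0.2, 0.3, -2.2]
opening: 0.313
grip_force: 30.0
```

```bash
python3 look.py s8; python3 meas.py s8
```

```text
t 11.42 tcp [577.5  57.8 147.7] rot [ 3.14  -0.     1.503] origin in dehyd [43.8 48.2] mouth x -31.2
s8 from s=-90 step 2: [189, 188, 187, 186, 183, 178, 153, 119, 76, 121, 163, 175, 172, 162, 159, 157, 157, 157, 157, 156, 159, 164, 200, 222, 229, 210, 188, 168, 159, 158, 158, 158, 157, 158, 161, 171, 193, 222, 230, 235, 235, 234, 234, 235, 235, 235, 235, 235, 236, 236, 235, 234, 234, 233, 233, 233, 233, 232, 232, 232, 232, 232, 232, 231, 231, 231, 231, 232, 232, 233, 232, 232, 230, 229, 228, 227, 228, 228, 226, 222, 196, 162, 115, 106, 128, 140, 146, 143, 141, 139]
 blob 33 px [282. 203.] xy [53. 43.] z [57. 67. 76.]
 blob 33 px [249. 205.] xy [-56.  40.] z [56. 67. 75.]
 blob 55 px [284. 219.] xy [ 48. -56.] z [54. 70. 77.]
 blob 35 px [240. 222.] xy [-88. -64.] z [59. 69. 76.]
```

Bite4 is at (-56,40), so every quarter has one. The last two go along y ≈ -20, into the gaps.

servo_tool(
  moves=[0.0095,-0.0081,0,0,0,0.0258,-0.0268,0,0,0,0.0491,-0.0534,0,0,0,0.0771,-0.0853,0,0,0,0.1125,-0.1177,0,0,0,0.1558,-0.1456,0,0,0,0.2043,-0.1689,0,0,0,0.2584,-0.185,0,0,0,0.3131,-0.1911,0,0,0,0.368,-0.1947,0,0,0,0.4204,-0.1982,0,0,0,0.4703,-0.2015,0,0,0],
)

```text
t: 12.47
eef_pos: [766.7, -24.1, 146.8]
tcp_rot: [-3.142, 0.0, 1.503]
ft_force: [0.8, -0.5, -2.2]
opening: 0.314
grip_force: 30.0
```

servo_tool(
  moves=[0.0449,-0.003,0,0,0,0.0798,-0.0053,0,0,0,0.1023,-0.0068,0,0,0,0.1148,-0.0076,0,0,0,0.0948,-0.0063,0,0,0,0.0499,-0.0033,0,0,0,-0.025,0.0017,0,0,0,-0.1272,0.0084,0,0,0,-0.2295,0.0152,0,0,0,-0.2295,0.0152,0,0,0,-0.2295,0.0152,0,0,0,-0.2295,0.0152,0,0,0],
)

```text
t: 13.47
eef_pos: [674.3, -17.1, 148.1]
tcp_rot: [3.139, 0.0, 1.504]
ft_force: [1.2, 0.2, -1.5]
opening: 0.313
grip_force: 30.0
```

```bash
python3 look.py s9; python3 meas.py s9
```

```text
t 13.47 tcp [674.3 -17.1 148.1] rot [3.139 0.    1.504] origin in dehyd [145.3 -20.2] mouth x 70.3
s9 from s=-90 step 2: [241, 240, 241, 243, 234, 213, 173, 124, 81, 73, 102, 146, 159, 166, 166, 164, 163, 162, 168, 183, 215, 229, 236, 236, 236, 236, 236, 236, 236, 236, 236, 236, 236, 236, 236, 237, 237, 237, 237, 237, 237, 238, 238, 238, 238, 238, 238, 238, 239, 239, 239, 239, 239, 239, 239, 238, 239, 239, 239, 239, 239, 238, 239, 239, 238, 238, 237, 236, 236, 236, 235, 235, 235, 235, 235, 234, 234, 233, 226, 211, 188, 149, 114, 102, 114, 135, 143, 146, 144, 143]
 blob 32 px [249. 205.] xy [-56.  38.] z [58. 68. 76.]
 blob 28 px [282. 204.] xy [53. 41.] z [59. 69. 76.]
 blob 35 px [274. 214.] xy [ 20. -28.] z [62. 69. 76.]
 blob 30 px [284. 219.] xy [ 48. -57.] z [57. 68. 76.]
 blob 33 px [241. 222.] xy [-86. -64.] z [57. 69. 75.]
```

servo_tool(
  moves=[0.0125,-0.0008,0,0,0,0.035,-0.0023,0,0,0,0.05,-0.0033,0,0,0,0.05,-0.0033,0,0,0,0.03,-0.002,0,0,0,-0.01,0.0007,0,0,0,-0.075,0.005,0,0,0,-0.165,0.0109,0,0,0,-0.255,0.0168,0,0,0,-0.255,0.0168,0,0,0,-0.255,0.0168,0,0,0,-0.255,0.0168,0,0,0],
)

```text
t: 14.52
eef_pos: [571.6, -9.8, 148.0]
tcp_rot: [3.14, 0.0, 1.504]
ft_force: [-0.5, 0.1, -1.4]
opening: 0.315
grip_force: 30.0
```

servo_tool(
  moves=[0,0,0,0,0,0,0,0,0,0,0,0,0,0,0],
)

```text
t: 14.77
eef_pos: [571.7, -9.8, 147.1]
tcp_rot: [3.141, 0.0, 1.504]
ft_force: [-0.6, 0.5, -2.3]
opening: 0.312
grip_force: 30.0
```

```bash
python3 look.py s10; python3 meas.py s10
```

```text
t 14.77 tcp [571.7  -9.8 147.1] rot [3.141 0.    1.504] origin in dehyd [ 42.5 -19.6] mouth x -32.5
s10 from s=-90 step 2: [214, 221, 222, 232, 240, 245, 210, 150, 63, 97, 149, 216, 235, 242, 242, 243, 244, 243, 241, 240, 240, 241, 242, 242, 242, 243, 243, 243, 242, 241, 241, 241, 241, 241, 241, 241, 241, 240, 239, 237, 233, 230, 228, 228, 228, 229, 229, 229, 228, 232, 237, 240, 241, 241, 241, 240, 240, 239, 239, 239, 240, 241, 240, 240, 240, 238, 236, 232, 233, 234, 237, 237, 236, 234, 234, 234, 234, 234, 233, 222, 200, 159, 116, 89, 112, 129, 141, 143, 141, 137]
 blob 32 px [249. 205.] xy [-56.  41.] z [56. 67. 74.]
 blob 37 px [274. 215.] xy [ 19. -28.] z [56. 68. 75.]
 blob 60 px [240. 219.] xy [-87. -59.] z [59. 69. 75.]
 blob 45 px [284. 218.] xy [ 47. -56.] z [56. 71. 76.]
```

The tube is empty: bite6 is on the tray near (-87,-45), and all bite tops are at or below 76 mm. Returning the shaker to its old place.

servo_tool(
  moves=[-0.025,0.075,0,0,0,-0.06,0.16,0,0,0,-0.304,0.9045,0,0,0,-0.304,0.9045,0,0,0,-0.304,0.9045,0,0,0,-0.304,0.9045,0,0,0,-0.304,0.9045,0,0,0,-0.304,0.9045,0,0,0,-0.304,0.9045,0,0,0,-0.304,0.9045,0,0,0,-0.304,0.9045,0,0,0,-0.304,0.9045,0,0,0],
)

```text
t: 15.82
eef_pos: [449.1, 353.1, 147.1]
tcp_rot: [-3.141, 0.0, 1.507]
ft_force: [-0.5, 1.0, -2.4]
opening: 0.313
grip_force: 30.0
```

servo_tool(
  moves=[0,0,-0.06,0,0,0,0,-0.12,0,0,0,0,-0.17,0,0,0,0,-0.21,0,0,0,0,-0.23,0,0,0,0,-0.235,0,0,0,0,-0.24,0,0,0,0,-0.24,0,0,0,0,-0.24,0,0],
)

```text
t: 16.57
eef_pos: [450.1, 352.2, 52.3]
tcp_rot: [3.14, -0.001, 1.504]
ft_force: [-0.2, -0.8, -2.1]
opening: 0.315
grip_force: 30.0
```

servo_tool(
  moves=[0,0,-0.005,0,0,0,0,-0.008,0,0,0,0,-0.01,0,0,0,0,-0.0115,0,0,0,0,-0.012,0,0,0,0,-0.012,0,0],
)

```text
t: 17.07
eef_pos: [449.6, 352.2, 47.3]
tcp_rot: [3.141, -0.0, 1.504]
ft_force: [-1.3, -0.8, 6.6]
opening: 0.315
grip_force: 30.0
```

servo_tool(
  moves=[0,0,0,0,0.5,0,0,0,0,0.8,0,0,0,0,0.8,0,0,0,0,0.8,0,0,0,0,0.8,0,0,0,0,0.8,0,0,0,0,0.8,0,0,0,0,0.8,0,0,0,0,0.8,0,0,0,0,0.8,0,0,0,0,0.8,0,0,0,0,0.8],
)

```text
t: 18.07
eef_pos: [449.6, 352.1, 46.6]
tcp_rot: [3.141, 0.0, 1.504]
ft_force: [-0.4, 0.3, 0.4]
opening: 0.801
grip_force: 0.0
```

servo_tool(
  moves=[0,0,0.02,0,0.8,0,0,0.06,0,0.8,0,0,0.12,0,0.8,0,0,0.2,0,0.8,0,0,0.28,0,0,0,0,0.3,0,0,0,0,0.3,0,0,0,0,0.3,0,0,0,0,0.3,0,0],
)

```text
t: 18.82
eef_pos: [449.0, 351.8, 165.5]
tcp_rot: [-3.14, 0.001, 1.504]
ft_force: [-0.3, 0.6, -0.2]
opening: 0.507
grip_force: 0.0
```

```bash
python3 look.py s11; python3 meas.py s11 | grep blob; python3 - <<'E'
from look import *
a=np.load("s11.npz");s=a["im"]
im,d,K,R,t=grab("top"); P=pts(d,K,R,t); x,y,z=P[...,0],P[...,1],P[...,2]
cs=cv2.resize(s[155:275,200:320],(400,400),interpolation=2); ct=cv2.resize(im[155:255,245:375],(400,308),interpolation=2)
cv2.imwrite("pics/v11.png",np.hstack([cs,np.vstack([ct,np.zeros((92,400,3),np.uint8)])]))
m=(d>0)&(abs(y+155)<22)&(abs(x-556)<22)&(z>70)&(z<77); print("button top",P[m].mean(0),m.sum(),cv2.minEnclosingCircle(P[m][:,:2].astype(np.float32)))
i=im.astype(int); q=(P[...,:2]-C)@Rd.T
m=(d>0)&(abs(q)<105).all(-1)&(i.max(-1)<115)&(i[...,2]-i[...,0]>8)
n,l,st,cc=cv2.connectedComponentsWithStats(m.astype(np.uint8))
for k in range(1,n):
    if st[k,4]>8: print("top",st[k,4],np.median(q[l==k],0).round(0),np.percentile(z[l==k],[50,95]).round(0))
for f,nm in((a,"side"),):
    Q=pts(a["d"],a["K"],a["R"],a["t"]);xx,yy,zz=Q[...,0],Q[...,1],Q[...,2]
    m=(a["d"]>0)&(abs(yy+155)<25)&(abs(xx-556)<25)&(zz>68)&(zz<77);print(Q[m].mean(0))
    m=(a["d"]>0)&(abs(yy-352)<25)&(abs(xx-450)<25)&(zz>80)&(zz<92);print("post",Q[m].mean(0))
E
```

```text
t 18.82 tcp [449.  351.8 165.5] rot [-3.140e+00  1.000e-03  1.504e+00] origin in dehyd [-103.9  333. ] mouth x -178.9
 blob 45 px [249. 205.] xy [-56.  39.] z [56. 68. 77.]
 blob 35 px [282. 203.] xy [52. 42.] z [59. 70. 76.]
 blob 43 px [274. 215.] xy [ 19. -28.] z [58. 68. 76.]
 blob 98 px [240. 219.] xy [-88. -54.] z [59. 71. 77.]
 blob 42 px [284. 220.] xy [ 48. -58.] z [54. 67. 75.]
button top [ 557.34091192 -154.209766     72.76262447] 70 ((557.08740234375, -154.40835571289062), 13.379002571105957)
top 43 [52. 50.] [76. 80.]
top 45 [ 47. -48.] [76. 81.]
top 49 [ 20. -18.] [75. 79.]
top 54 [-56.  49.] [76. 79.]
top 65 [-86. -16.] [73. 77.]
top 56 [-87. -53.] [76. 79.]
[ 554.17573031 -156.96571775   70.86645486]
post [446.39035737 347.81363955  83.80185545]
```

View pics/v11.png

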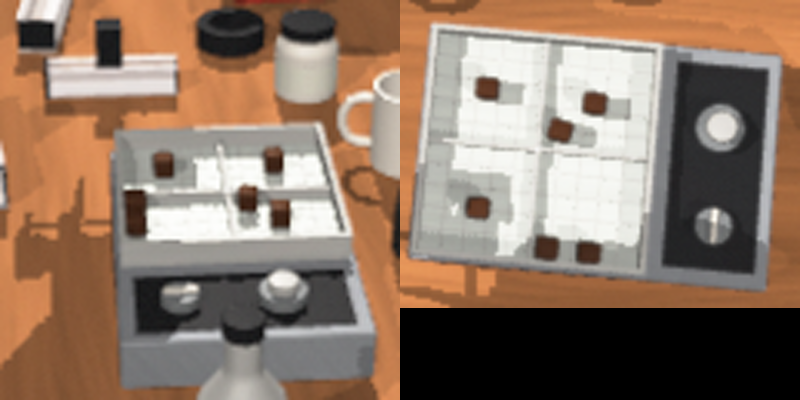

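All six bites stand singly, with at least one in each quarter: right half (488,88), (595,103), (560,130), (478,207), (547,247) and (588,250). The shaker stands upright at left (112,75). The button top is at (720,127). Moving to the button with the fingers shut.

servo_tool(
  moves=[0.2,-0.9,0,0,0,0.2,-0.9,0,0,0,0.2,-0.9,0,0,0,0.2,-0.9,0,0,0,0.2,-0.9,0,0,0,0.2,-0.9,0,0,0,0.2,-0.9,0,0,0,0.2,-0.9,0,0,0,0.2,-0.9,0,0,0,0.2,-0.9,0,0,0,0.2,-0.9,0,0,0,0.2,-0.9,0,0,0],
)

```text
t: 19.92
eef_pos: [529.1, -7.6, 165.8]
tcp_rot: [-3.14, -0.0, 1.503]
ft_force: [0.5, 0.3, -0.2]
opening: 0.004
grip_force: 0.0
```

servo_tool(
  moves=[0.066,-0.368,0,0,0,0.066,-0.368,0,0,0,0.066,-0.368,0,0,0,0.066,-0.368,0,0,0,0.066,-0.368,-0.06,0,0,0.066,-0.368,-0.12,0,0,0.066,-0.368,-0.17,0,0,0.066,-0.368,-0.2,0,0,0.066,-0.368,-0.2,0,0,0.066,-0.368,-0.2,0,0],
)

```text
t: 20.75
eef_pos: [556.0, -153.6, 86.2]
tcp_rot: [-3.14, -0.001, 1.506]
ft_force: [-0.1, 1.1, 0.8]
opening: 0.004
grip_force: 0.0
```

servo_tool(
  moves=[0,-0.004,-0.02,0,0,0,-0.004,-0.032,0,0,0,-0.004,-0.04,0,0,0,-0.004,-0.045,0,0,0,-0.004,-0.049,0,0,0,-0.004,-0.052,0,0,0,-0.004,-0.053,0,0,0,-0.004,-0.053,0,0,0,-0.004,-0.053,0,0],
)

```text
t: 21.5
eef_pos: [556.2, -156.5, 66.2]
tcp_rot: [3.141, 0.0, 1.504]
ft_force: [-0.8, 3.5, 10.6]
opening: 0.002
grip_force: 4.8
```

Force is 10.6 N at z 66, so the button has bottomed. One more millimetre to be sure, then release and retreat.

servo_tool(
  moves=[0,0,-0.002,0,0,0,0,-0.003,0,0,0,0,-0.003,0,0],
)

```text
t: 21.75
eef_pos: [556.3, -156.6, 66.0]
tcp_rot: [3.14, 0.0, 1.504]
ft_force: [-3.8, 5.7, 21.0]
opening: 0.006
grip_force: 10.5
```

servo_tool(
  moves=[0,0,0.02,0,0,0,0,0.06,0,0,0,0,0.15,0,0,0,0,0.25,0,0,0,0,0.35,0,0,0,0,0.4,0,0,0,0,0.4,0,0,0,0,0.4,0,0,0,0,0.4,0,0],
)

```text
t: 22.5
eef_pos: [555.4, -156.6, 223.2]
tcp_rot: [-3.14, -0.0, 1.504]
ft_force: [-0.3, 0.3, 0.5]
opening: 0.004
grip_force: 0.0
```

```bash
python3 look.py s12; python3 meas.py s12 | grep blob; python3 - <<'E'
from look import *
a=np.load("s12.npz");b=np.load("s11.npz")
for f in(b,a):
    Q=pts(f["d"],f["K"],f["R"],f["t"]);x,y,z=Q[...,0],Q[...,1],Q[...,2]
    m=(f["d"]>0)&(abs(y+155)<14)&(abs(x-555)<12)&(z>60)&(z<80);print("button z",np.percentile(z[m],[50,80,95]))
    m=(f["d"]>0)&(abs(y-350)<40)&(abs(x-450)<90)&(z>20)&(z<92);print("shaker",cv2.minAreaRect(Q[m][:,:2].astype(np.float32)),np.percentile(z[m],98))
E
```

```text
t 22.5 tcp [ 555.4 -156.6  223.2] rot [-3.14  -0.     1.504] origin in dehyd [  36.  -167.2] mouth x -39.0
 blob 32 px [249. 205.] xy [-56.  41.] z [56. 66. 75.]
 blob 28 px [282. 204.] xy [52. 39.] z [60. 70. 76.]
 blob 35 px [274. 215.] xy [ 19. -29.] z [57. 68. 76.]
 blob 59 px [240. 220.] xy [-87. -62.] z [60. 69. 76.]
 blob 30 px [284. 219.] xy [ 48. -57.] z [58. 67. 76.]
button z [69.07308887 71.23650801 72.80009281]
shaker ((449.0999755859375, 351.5898132324219), (51.28874588012695, 150.52857971191406), 88.47010040283203) 85.30086635006435
button z [70.03836234 71.74883002 74.0103119 ]
shaker ((449.01617431640625, 350.48040771484375), (48.51363754272461, 149.17369079589844), 85.12969207763672) 85.32544961839262
```

The button is back up, and the bites and the shaker have not moved. Handing in.

```bash
python3 -c "
from cell import *
print(job_done())"
```

```text
the job is handed in; nothing more can be done
None
```

The job is handed in: the camera measurements put all six bites in a single layer with at least one in each quarter, the start button was pressed to its stop and is back up, and the shaker stands upright where it started (the verdict itself was not returned).

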